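# Load the specimen carrier into the contact station and hold the probes down at four clicks

## Robot

A 6-joint arm with a two-finger parallel gripper is mounted at the origin on a cart in front of the work surface, level with it; the furniture and walls round the work are solid. World frame = base frame: x ahead of the robot, y to its left, z up, the work surface at z = 0. Lengths are in m, angles in degrees, forces in N, time in s.
With the tool pointing down it reaches from about 0.4 to 0.825 m from the base axis. Payload 7 kg.
Tool frame: the origin (TCP) lies between the finger pads; the fingertips stand 11 mm ahead of it and the grasp point (between the pads) lies 8 mm behind it; z points along the fingers, y is the line along which they close (so a half turn about z gives the same grasp; the last joint's range is limited). The gripper opens to 88 mm and grips with 3 to 60 N. Pads are 19 mm wide; open, the fingers measure 130 mm over their backs; the gripper's body (78 mm by 193 mm) begins 47 mm behind the grasp point.
Start: joints at [-52.019, 20.546, 0.682, 0, -70.136, -16.507], TCP at [0.247, -0.628, 0.238] pointing down, gripper open.
Joint ranges: [-176.03, 176.03], [-82.01, 121.73], [-58.28, 71.71], [-173.87, 95.51], [-174.79, -0.11], [-173.66, 173.66]. Speed limits (degrees/s): [136.94, 136.94, 172.46, 180, 180, 180].

## Interface

Orientations are given as [roll, pitch, yaw] about the fixed x, y, z axes, in that order (R = Rz(yaw) Ry(pitch) Rx(roll)).
In Python, from plant import arm, eyes, order gives the robot as it stands. The module is installed in compiled form; this text tells all that it offers.
- The arm moves only by the shell command python3 -m pendant 'ROWS' [OPENING] [FORCE]. ROWS is JSON, a list of rows, each an object with "travel": the shift along the tool's x, y, z in m, a list of three; "rotation": the turn, a rotation vector about the tool's x, y, z in degrees, a list of three. In form: [{"travel": [tx, ty, tz], "rotation": [ax, ay, az]}, ...]. A call has 1 to 5 rows; each row shifts and turns the commanded pose from where the row before left it, along the tool's axes as they then stand; what a row does not reach is not made up. A row lasts 1/8 s, in which the tool goes at most 62.5 mm and 10.7 degrees, less where a joint would pass 70% of its speed; a pose out of reach is approached as far as the arm can. A call is refused whole if a number of a shift passes 0.0625 or a number of a turn 10.7, either way. A call with a gripper value outside its range is refused whole. OPENING is the closure, from 0 (fully open) to 1 (shut), set as the call begins (- or left out, the last holds). The fingers move at their own pace and stop on an object; FORCE is the grip in N (left out, the last holds). Time passes only in rows, so rows that do not move let the fingers close. It gives the time, the measured TCP pose, the force, the opening and the grip force at its end, in the units of the state.
- arm.get_obs(): the state, without advancing time (a new reading comes with each control period).
- eyes.read_camera(name): name is "scene" or "side" or "wrist"; returns the picture (400x640x3 uint8, blue, green, red); there is no depth.
- eyes.get_calibration(name): a dict with "vertical_fov" (degrees; the focal length in pixels is half the picture's height over the tangent of half this angle, whatever the lens; pixels are square), "cx", "cy" (the principal point, pixels), "R" (3x3) and "t" (3): a world point X has camera coordinates R X + t; the wrist camera has in their place "hand_eye" (4x4, takes a point from camera to tool coordinates, whose origin is the TCP and whose axes are the flange's). Camera axes: x right, y down, z forward; pixel columns grow to the right and rows downward; lengths in m; the calibration is good to about 2 mm. A picture is of the moment at which its call begins: read the wrist's pose just before it. get_calibration takes no time and is no camera call.
- order.sign_off(): hands the job in; it is judged then, once.
Trained networks look in the newest picture that a camera, given by its name, has taken for a name from the list of things; names that differ only in an ending like _2 or _b are one class to them, and where a whole thing is asked for, a point or a joint stands for the part that bears it (a point fixed in the world has none). Each returns a list of dicts, best first, with "conf" (0 to 1); they miss things now and then, are a little off and sometimes report something else, mostly with a low value. They report only what shows in the picture. A call takes as long as a camera call.
- eyes.find_in(camera, query): "point" ([x, y, z] in m, in the coordinates of the camera as it stood for that picture, good to about 4 mm: the middle of the surface that is visible of it).
- eyes.tip_of(camera, query): "point" ([x, y, z] in m, in the coordinates of the camera as it stood for that picture, good to about 4 mm: a listed point, or the origin of a listed thing).
The state is a dict: "time": time; "q": joint angles; "qd": joint speeds; "joint_torque": joint torques, N m; "ee_pos": TCP position; "ee_rot": TCP orientation; "force": force on the tool from outside, world axes, zero at the start; "moment": the same for the moment, N m; "gripper_width": finger opening in m; "gripper_force": force on a finger pad.
Only numpy, scipy, OpenCV 4.12 (cv2) and the standard library are available. Lean on these libraries where they do the work, as an engineer would, in place of code of your own. Each camera call takes 0.05 s, during which the arm holds its last target. There are 200 camera calls.

## Task

Slide the flat specimen carrier, wafer end first, fully home into the slot of the contact station while its lever is still at rest, then let go of it. Then bring the station's lever round by its upright handle exactly four clicks, never on to a fifth (more pressure scores the film), and finish holding the handle there for the reading: the lever springs back if it is let go, so the program ends while the gripper still holds it. Leave the timer, the petri dish and the lidded tin alone.

Things in the scene. Friction and masses are not known exactly. Their poses are not given: they have to be found in the camera images.
- station: Contact station (probe stand), fixed: grey base 236 x 130 mm, deck top 22 mm above the worktop, aluminium bridge on two columns over it. Origin: on the worktop under the probe axis; x points from the mouth into the slot (away from the robot at yaw 0), y left, z up. Deck x -175 to +61 mm, y +-65; open from above for x < -57. Bridge and columns x +-18, y +-62, up to 105 mm; lever hub to 141 mm.
- slot_mouth (a point): Middle of the slot's mouth on the deck: (-35, 0, 22) mm in the station's frame, same axes. The slot runs from here along x between two guides, 66.6 mm wide, lying on the deck, covered along both sides by 8.5 mm wide keeper lips (underside 11 mm, top 15.5 mm above the deck). Flared guides in front of the mouth, 22 mm long, widen it to 80 mm, and the lips' raised lead-ins reach 14 mm out.
- slot_end (a point): Middle of the end stop's face on the deck: (+33.2, 0, 22) mm in the station's frame, same axes. The carrier is fully home when its front end touches this stop (3 mm short is still accepted): its origin then lies at about (-49.3, 0, 22) mm in the station's frame, axes parallel.
- carrier: Specimen carrier, loose, 0.18 to 0.29 kg: flat aluminium plate 165 x 64 x 8 mm, round dark wafer (47 mm, flush) near its front end, upright black grip lug near its rear end. Origin: middle of the plate's underside; x points along the plate from lug to wafer, z up. Wafer centre at x = +50 mm. It starts flat on the worktop, right of the station.
- carrier_grip (a point): Middle of the carrier's grip lug: (-60, 0, 22) mm in the carrier's frame, same axes. The lug is 34 mm (along x) x 14 mm (along y) x 28 mm high and stands on the plate, 8 to 36 mm above its underside. Pinch it from above across its 14 mm, along the carrier's y.
- lever_axis (a point): Point on the lever's vertical pivot axis at mid-height of the lever arm: (0, 0, 126) mm in the station's frame, same axes.
- lever_knob: The lever's upright black handle, 20 mm diameter, 45 mm high (132 to 177 mm above the worktop, lever arm just below), free to revolve on its pin. Origin: centre of its underside, 85 mm from lever_axis; its yaw means nothing. At rest it stands left of the pivot, at 100 degrees from the station's +x towards +y; it is pulled counter-clockwise seen from above, towards the station's -x.
- probe_lever (a joint): Lever angle: 0 at its rest stop, growing counter-clockwise from above, up to 1.65 rad. A toothed wheel and pawl click every 0.262 rad (15 deg); the fourth click place is 1.047. A return spring (5 to 6.5 N at the handle) throws it back to 0 when let go. From each place to the next the pull swells to 8 to 11 N, drops to 1.5 to 4 N and recovers: one click. Each lowers the probes 2 mm.
- probe_head: Sprung black probe head, 27 mm across, under the bridge, lowered by the lever. Origin: on the lever axis at its underside, at rest 37 mm above the worktop; its pins reach 3 mm lower, 4 mm clear of a loaded carrier's plate. They touch the wafer at the second click and press with about 7 N at the fourth.
- lab_timer: Bystander: small white timer, 70 x 62 x 18 mm, flat on the worktop left and in front of the station. Origin: middle of its underside.
- petri_dish: Bystander: shallow clear dish, 92 mm across, 14 mm high, right of and behind the station. Origin: middle of its underside.
- lidded_tin: Bystander: round metal tin with lid, 62 mm across, 38 mm high, behind the carrier's starting place. Origin: middle of its underside.

How it is judged:
By the outcome, as a careful person would: the job done as asked, in the order asked, and still so for the second after the job is handed in, while the arm keeps its last pose, push and grip.
It also fails if it takes over 69 s, if anything falls off the work surface, if the arm or the gripper's body presses on something with over 40 N, if the wrist force passes 120 N, or if a joint passes its speed limit or range.

## Working session

There is one attempt and no reset: what is moved stays moved. The work goes in short steps, Python scripts to look and compute and a shell command to move; the robot and the scene stay as the last step left them, time stands still between calls to the robot, and variables do not carry over. Pictures are saved under pics/ and viewed, at most 11 in all, crops included, and the job is handed in when it is done.

```bash
mkdir -p pics
cat > h.py <<'E'
from plant import arm, eyes, order
import numpy as np, cv2
from scipy.spatial.transform import Rotation as Ro
def pose():
    o=arm.get_obs(); return np.array(o['ee_pos']), Ro.from_euler('xyz',o['ee_rot'],degrees=True).as_matrix()
def world(cam,pt,po=None):
    c=eyes.get_calibration(cam); pt=np.array(pt)
    if cam=='wrist':
        p,R=po or pose(); H=np.array(c['hand_eye']); return R@(H[:3,:3]@pt+H[:3,3])+p
    return np.array(c['R']).T@(pt-np.array(c['t']))
E
python3 - <<'E'
from h import *
o=arm.get_obs(); print(o)
for c in ['scene','side','wrist']:
    im=eyes.read_camera(c); cv2.imwrite(f'pics/{c}0.png',im)
    k=eyes.get_calibration(c); print(c,k['vertical_fov'],k['cx'],k['cy'])
    for q in ['station','slot_mouth','slot_end','carrier','carrier_grip','lever_axis','lever_knob','lab_timer','petri_dish','lidded_tin']:
        r=eyes.tip_of(c,q)
        if r: print(' ',q,[(round(x['conf'],2),world(c,x['point']).round(4).tolist()) for x in r[:2]])
E
cd pics; python3 -c "
import cv2,numpy as np
a=[cv2.imread(f'{c}0.png') for c in ['scene','side','wrist']]
cv2.imwrite('all0.png',cv2.resize(np.vstack([np.hstack(a[:2]),np.hstack([a[2],a[2]*0])]),(800,500),interpolation=cv2.INTER_AREA))"
```

```text
{'time': 0.0, 'q': array([-5.20188544e+01,  2.05924744e+01,  6.33723724e-01, -1.91248247e-02,
       -7.01369966e+01, -1.65039302e+01]), 'qd': array([ 0.09130529, -0.06842804, -0.04361919,  0.01459671,  0.07113288,
       -0.04759903]), 'joint_torque': array([-1.07551332e-03, -5.82717419e+01,  2.93057352e+01,  6.99748412e+00,
        6.76450931e-03, -1.60525137e-04]), 'ee_pos': array([ 0.24690088, -0.62771203,  0.2366137 ]), 'ee_rot': array([ 1.79903090e+02, -9.96472350e-03, -1.58529289e+02]), 'force': array([-0.39012754,  0.21446057,  0.16543976]), 'moment': array([-0.0160669 ,  0.0720494 ,  0.07543598]), 'gripper_force': 0.0, 'gripper_width': 0.08778384226251773}
scene 51.67626743081052 325.874117393062 198.42515349650708
  station [(0.61, [0.6792, 0.0617, 0.0033]), (0.25, [0.437, 0.3003, -0.0001])]
  slot_mouth [(0.8, [0.6467, 0.0612, 0.0253])]
  slot_end [(0.91, [0.7087, 0.0573, 0.0261])]
  carrier [(0.66, [0.5085, -0.273, 0.0032])]
  carrier_grip [(0.61, [0.4511, -0.2517, 0.0268])]
  lever_axis [(0.69, [0.4379, 0.3, 0.0047]), (0.64, [0.6756, 0.0603, 0.1309])]
  lever_knob [(0.6,
[... 243 characters left out ...]
ide 48.43009715815499 326.3045507548856 201.72536469360978
  station [(0.69, [0.6777, 0.0592, -0.0042])]
  slot_mouth [(0.81, [0.6382, 0.0594, 0.0215])]
  slot_end [(0.66, [0.7098, 0.0602, 0.0195])]
  carrier [(0.67, [0.7324, -0.3185, 0.0012]), (0.63, [0.5092, -0.2742, -0.0014])]
  carrier_grip [(0.61, [0.4489, -0.2548, 0.0212])]
  lever_axis [(0.72, [0.676, 0.0609, 0.1318])]
  lever_knob [(0.45, [0.6646, 0.1473, 0.1304])]
  lab_timer [(0.76, [0.4394, 0.3028, 0.0031]), (0.34, [0.7097, 0.0644, 0.0174])]
  petri_dish [(0.73, [0.7739, -0.1949, 0.0017])]
  lidded_tin [(0.54, [0.7365, -0.3162, 0.003]), (0.26, [0.4412, 0.3003, -0.0008])]
wrist 67.05146680572173 320.1566971106285 201.01162319923603
```

View pics/all0.png

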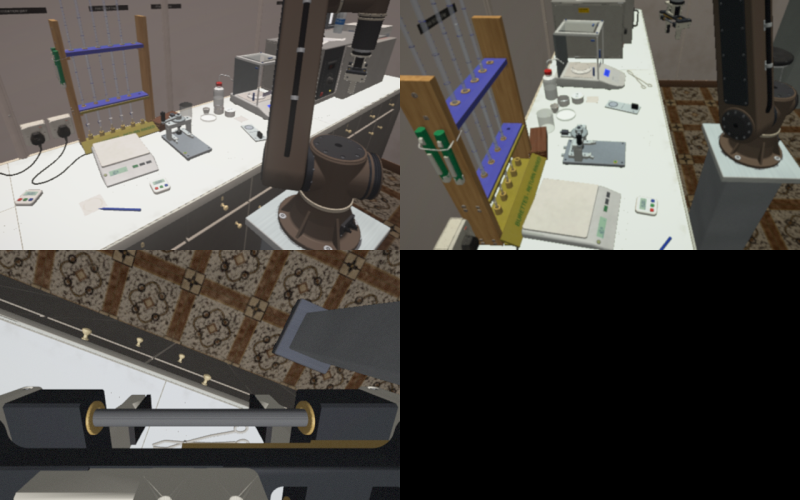

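The scene view shows the station near (187,135) and the carrier near (253,132). In the side view they are near (595,150) and (622,106). The wrist camera sees only the floor so far, so I'll move over the carrier next.

```bash
cat >> h.py <<'E'
def plan(xyz,yaw,n,p=None):
    "print n even rows (tool axes) to reach a tool-down pose"
    p0,R0=pose(); xyz=np.array(xyz,float)
    Rt=Ro.from_euler('xyz',[180,0,yaw],degrees=True)
    rv=(Ro.from_matrix(R0).inv()*Rt).as_rotvec(degrees=True)/n
    R=Ro.from_matrix(R0); st=(xyz-p0)/n
    for i in range(n):
        print((R.inv().apply(st)).round(4).tolist(), rv.round(2).tolist()); R=R*Ro.from_rotvec(rv,degrees=True)
E
python3 - <<'E'
from h import *
print(np.array(eyes.get_calibration('wrist')['hand_eye']).round(3))
plan([0.45,-0.25,0.24],-199.6,10)
E
```

```text
[[-0.001 -0.967 -0.256  0.07 ]
 [ 1.    -0.001 -0.     0.001]
 [-0.    -0.256  0.967 -0.147]
 [ 0.     0.     0.     1.   ]]
[-0.0327, 0.0278, -0.0002] [0.0, 0.0, 4.11]
[-0.0307, 0.03, -0.0002] [0.0, 0.0, 4.11]
[-0.0284, 0.0322, -0.0002] [0.0, 0.0, 4.11]
[-0.026, 0.0341, -0.0002] [0.0, 0.0, 4.11]
[-0.0235, 0.0359, -0.0002] [0.0, 0.0, 4.11]
[-0.0209, 0.0375, -0.0002] [0.0, 0.0, 4.11]
[-0.0182, 0.0389, -0.0002] [0.0, 0.0, 4.11]
[-0.0153, 0.0401, -0.0002] [0.0, 0.0, 4.11]
[-0.0124, 0.0411, -0.0002] [0.0, 0.0, 4.11]
[-0.0095, 0.0419, -0.0002] [0.0, 0.0, 4.11]
```

```bash
python3 -m pendant '[{"travel":[-0.033,0.028,0.002],"rotation":[0,0,4.1]},{"travel":[-0.031,0.030,0.002],"rotation":[0,0,4.1]},{"travel":[-0.028,0.032,0.002],"rotation":[0,0,4.1]},{"travel":[-0.026,0.034,0.002],"rotation":[0,0,4.1]},{"travel":[-0.0235,0.036,0.002],"rotation":[0,0,4.1]}]' && python3 -m pendant '[{"travel":[-0.021,0.0375,0],"rotation":[0,0,4.1]},{"travel":[-0.018,0.039,0],"rotation":[0,0,4.1]},{"travel":[-0.015,0.040,0],"rotation":[0,0,4.1]},{"travel":[-0.012,0.041,0],"rotation":[0,0,4.1]},{"travel":[-0.0095,0.042,0],"rotation":[0,0,4.1]}]' && python3 -m pendant '[{"travel":[0,0,0],"rotation":[0,0,0]},{"travel":[0,0,0],"rotation":[0,0,0]}]'
python3 - <<'E'
from h import *
print(arm.get_obs()['q'].round(1))
po=pose(); im=eyes.read_camera('wrist'); cv2.imwrite('pics/w1.png',im)
for q in ['carrier','carrier_grip','lidded_tin']:
    print(q,[(round(x['conf'],2),world('wrist',x['point'],po).round(4).tolist()) for x in eyes.tip_of('wrist',q)[:2]])
E
```

```text
time: 2.28
ee_pos: [0.3491, -0.4377, 0.2277]
ee_rot: [-180.0, 0.0, -179.2]
force: [0.8, -0.3, -0.2]
gripper_width: 0.088
gripper_force: 0.0
time: 2.9
ee_pos: [0.4496, -0.2482, 0.2279]
ee_rot: [180.0, 0.0, 160.3]
force: [0.9, -0.3, 0.0]
gripper_width: 0.0873
gripper_force: 0.0
time: 3.15
ee_pos: [0.4491, -0.2494, 0.2277]
ee_rot: [-180.0, 0.0, 160.6]
force: [0.2, 0.4, 0.3]
gripper_width: 0.0874
gripper_force: 0.0
[  -7.1    5.7  -20.3    0.   -64.1 -102.3]
carrier [(0.8, [0.5038, -0.2693, -0.0014])]
carrier_grip []
lidded_tin []
```

View pics/w1.png

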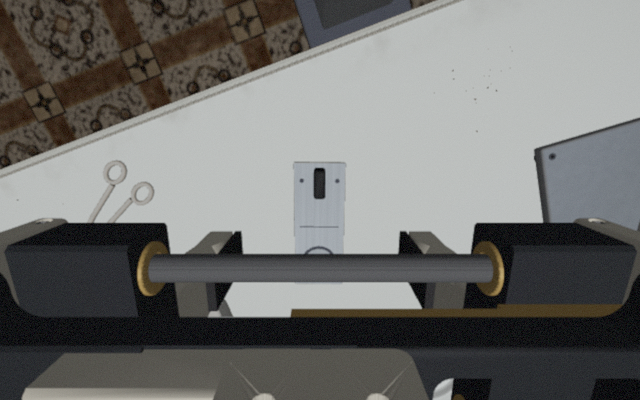

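The wrist view shows the plate's rear edge at row 162 between columns 293 and 346, with the lug's top centred near (320,183). The carrier is already almost in line with the tool.

```bash
cat >> h.py <<'E'
def pix2w(cam,uv,z,po):
    k=eyes.get_calibration(cam); f=200/np.tan(np.radians(k['vertical_fov']/2))
    d=np.array([(uv[0]-k['cx'])/f,(uv[1]-k['cy'])/f,1.]); a=world(cam,[0,0,0],po); b=world(cam,d,po)
    return a+(b-a)*(z-a[2])/(b[2]-a[2])
E
python3 - <<'E'
from h import *
im=cv2.imread('pics/w1.png'); g=cv2.GaussianBlur(cv2.cvtColor(im,cv2.COLOR_BGR2GRAY),(3,3),0).astype(float); po=pose()
# lug
m=np.uint8(g[160:205,305:335]<70); n,l,s,c=cv2.connectedComponentsWithStats(m); i=1+s[1:,4].argmax()
pts=np.argwhere(l==i)[:,::-1]+[305,160]; print('lug',cv2.minAreaRect(pts.astype(np.float32)),c[i]+[305,160])
rows=np.arange(168,225)
def edge(lo,hi):
    gr=np.abs(np.gradient(g[:,lo:hi],axis=1))[rows]; gr[gr<gr.max(1,keepdims=True)*.4]=0
    e=(gr*np.arange(lo,hi)).sum(1)/gr.sum(1); p=np.polyfit(rows,e,1); r=e-np.polyval(p,rows); k=abs(r)<.7; return np.polyfit(rows[k],e[k],1)
L=edge(287,299);Rr=edge(339,352); print(L,Rr)
W={}
for r in (168,224):
    a=pix2w('wrist',(np.polyval(L,r),r),.008,po);b=pix2w('wrist',(np.polyval(Rr,r),r),.008,po); print(a.round(4),b.round(4),np.linalg.norm(a-b)); W[r]=(a+b)/2
d=W[224]-W[168]; print('yaw',np.degrees(np.arctan2(d[1],d[0])), 'mid',W)
print('lug top',pix2w('wrist',c[i]+[305,160],.036,po),'rear',pix2w('wrist',(320,162),.008,po))
E
```

```text
lug ((319.0, 182.5), (29.0, 10.0), 90.0) [319.03125  182.671875]
[-7.07150599e-03  2.94460517e+02] [-1.47958920e-02  3.47435386e+02]
[ 0.4233 -0.2761  0.008 ] [ 0.4445 -0.2167  0.008 ] 0.06305339211103551
[ 0.4905 -0.3024  0.008 ] [ 0.5126 -0.2405  0.008 ] 0.0656503354172769
yaw -20.330527896962042 mid {168: array([ 0.43389886, -0.24639055,  0.008     ]), 224: array([ 0.50152957, -0.27144889,  0.008     ])}
lug top [ 0.44577219 -0.25067218  0.036     ] rear [ 0.42736809 -0.24290777  0.008     ]
```

```bash
python3 -m pendant '[{"travel":[0.0005,-0.0017,0.055],"rotation":[0,0,0.6]},{"travel":[0,0,0.055],"rotation":[0,0,0]},{"travel":[0,0,0.05],"rotation":[0,0,0]},{"travel":[0,0,0.03],"rotation":[0,0,0]},{"travel":[0,0,0],"rotation":[0,0,0]}]' && python3 -m pendant '[{"travel":[0,0,0.0075],"rotation":[0,0,0]},{"travel":[0,0,0.0075],"rotation":[0,0,0]},{"travel":[0,0,0],"rotation":[0,0,0]},{"travel":[0,0,0],"rotation":[0,0,0]}]'
python3 - <<'E'
from h import *
im=eyes.read_camera('wrist'); cv2.imwrite('pics/w2.png',im)
E
```

```text
time: 3.98
ee_pos: [0.446, -0.2512, 0.0356]
ee_rot: [-179.9, -0.3, 159.8]
force: [-0.6, -0.1, 1.2]
gripper_width: 0.0878
gripper_force: 0.0
time: 4.47
ee_pos: [0.4484, -0.251, 0.0231]
ee_rot: [180.0, 0.1, 159.9]
force: [-0.3, -0.4, 0.1]
gripper_width: 0.0878
gripper_force: 0.0
```

View pics/w2.png

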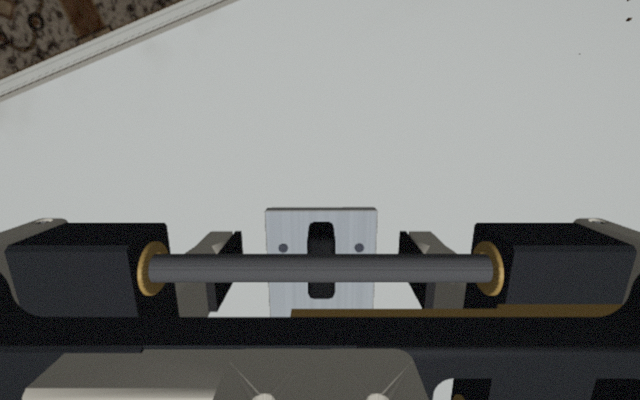

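The lug sits between the fingers, at columns 309–333 and rows 222–298, centred on the pads. I'll close the gripper and lift.

```bash
Z='{"travel":[0,0,0],"rotation":[0,0,0]}'; python3 -m pendant '[{"travel":[0,0,0],"rotation":[0,0,0]},{"travel":[0,0,0],"rotation":[0,0,0]},{"travel":[0,0,0],"rotation":[0,0,0]},{"travel":[0,0,0],"rotation":[0,0,0]},{"travel":[0,0,0],"rotation":[0,0,0]}]' 1 50 && python3 -m pendant '[{"travel":[0,0,-0.03],"rotation":[0,0,0]},{"travel":[0,0,-0.055],"rotation":[0,0,0]},{"travel":[0,0,-0.055],"rotation":[0,0,0]},{"travel":[0,0,-0.05],"rotation":[0,0,0]},{"travel":[0,0,0],"rotation":[0,0,0]}]'
python3 - <<'E'
from h import *
im=eyes.read_camera('wrist'); cv2.imwrite('pics/w3.png',im)
for c in ['scene','side']:
    eyes.read_camera(c)
    for q in ['carrier','carrier_grip']:
        print(q,[(round(x['conf'],2),world(c,x['point']).round(4).tolist()) for x in eyes.tip_of(c,q)[:2]])
print(arm.get_obs()['moment'])
E
```

```text
time: 5.15
ee_pos: [0.448, -0.2509, 0.0225]
ee_rot: [-180.0, -0.0, 159.9]
force: [-0.3, -0.2, -0.2]
gripper_width: 0.0428
gripper_force: 0.0
time: 5.78
ee_pos: [0.4502, -0.2515, 0.2169]
ee_rot: [179.9, 0.5, 159.9]
force: [-0.0, 0.1, -0.7]
gripper_width: 0.0007
gripper_force: 0.0
carrier [(0.66, [0.5139, -0.2736, 0.001])]
carrier_grip [(0.88, [0.4493, -0.2511, 0.0274])]
carrier [(0.56, [0.5087, -0.2788, -0.0015])]
carrier_grip [(0.94, [0.4496, -0.2537, 0.0176])]
[-0.03313088 -0.04082411 -0.0066927 ]
```

View pics/w3.png

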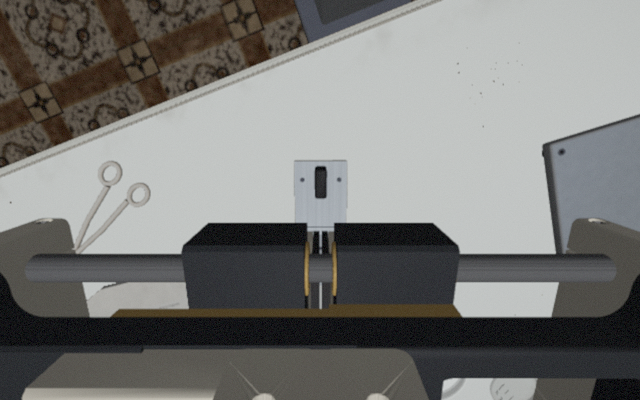

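The fingers hadn't finished closing before I lifted, so it came up empty. The lug is still in place near (320,182). I'll open halfway and try again.

```bash
python3 -m pendant '[{"travel":[0,0,0],"rotation":[0,0,0]},{"travel":[0,0,0.045],"rotation":[0,0,0]},{"travel":[0,0,0.05],"rotation":[0,0,0]},{"travel":[0,0,0.05],"rotation":[0,0,0]},{"travel":[0,0,0],"rotation":[0,0,0]}]' 0.5 50 && python3 -m pendant '[{"travel":[0,0,0.02],"rotation":[0,0,0]},{"travel":[0,0,0.02],"rotation":[0,0,0]},{"travel":[0,0,0.01],"rotation":[0,0,0]},{"travel":[0,0,0],"rotation":[0,0,0]},{"travel":[0,0,0],"rotation":[0,0,0]}]' && python3 -m pendant '[{"travel":[0,0,0],"rotation":[0,0,0]},{"travel":[0,0,0],"rotation":[0,0,0]},{"travel":[0,0,0],"rotation":[0,0,0]},{"travel":[0,0,0],"rotation":[0,0,0]},{"travel":[0,0,0],"rotation":[0,0,0]}]' 1 50
```

```text
time: 6.75
ee_pos: [0.4451, -0.2504, 0.0644]
ee_rot: [-179.9, -0.5, 159.8]
force: [-0.0, -0.4, 0.6]
gripper_width: 0.0421
gripper_force: 0.0
time: 7.38
ee_pos: [0.4493, -0.2512, 0.0193]
ee_rot: [180.0, 0.1, 159.9]
force: [-0.6, 1.4, 7.6]
gripper_width: 0.0438
gripper_force: 3.6
time: 8.0
ee_pos: [0.4497, -0.2513, 0.0193]
ee_rot: [180.0, 0.2, 159.9]
force: [0.2, 0.2, 5.2]
gripper_width: 0.0135
gripper_force: 51.4
```

```bash
python3 -m pendant '[{"travel":[0,0,-0.01],"rotation":[0,0,0]},{"travel":[0,0,-0.03],"rotation":[0,0,0]},{"travel":[0,0,-0.04],"rotation":[0,0,0]},{"travel":[0,0,-0.04],"rotation":[0,0,0]},{"travel":[0,0,0],"rotation":[0,0,0]}]'
python3 - <<'E'
from h import *
for q in ['slot_mouth','slot_end','lever_axis','lever_knob']:
    P=[]
    for c in ['scene','side']:
        for i in range(4):
            eyes.read_camera(c); P+=[world(c,x['point']) for x in eyes.tip_of(c,q) if abs(world(c,x['point'])[0]-.68)<.07][:1]
    P=np.array(P); print(q,len(P),np.median(P,0).round(4),P.std(0).round(4))
plan([0.44,0.06,0.17],178.5,8)
E
```

```text
time: 8.62
ee_pos: [0.45, -0.2514, 0.1417]
ee_rot: [179.9, 0.4, 159.9]
force: [0.0, 0.3, -2.7]
gripper_width: 0.0138
gripper_force: 51.8
slot_mouth 7 [0.6437 0.0613 0.023 ] [0.0022 0.0015 0.0014]
slot_end 8 [0.7095 0.0596 0.0245] [0.0106 0.0017 0.0345]
lever_axis 8 [0.6768 0.0592 0.1283] [0.0192 0.1251 0.0427]
lever_knob 8 [0.6642 0.1462 0.1323] [0.0065 0.0276 0.0359]
[0.0143, 0.0361, -0.0041] [-0.0, 0.0, -2.33]
[0.0128, 0.0367, -0.0041] [-0.0, 0.0, -2.33]
[0.0113, 0.0372, -0.0041] [-0.0, 0.0, -2.33]
[0.0098, 0.0376, -0.0041] [-0.0, 0.0, -2.33]
[0.0083, 0.038, -0.0041] [-0.0, 0.0, -2.33]
[0.0067, 0.0383, -0.0041] [-0.0, 0.0, -2.33]
[0.0052, 0.0385, -0.0041] [-0.0, 0.0, -2.33]
[0.0036, 0.0387, -0.0041] [-0.0, 0.0, -2.33]
```

```bash
python3 -m pendant '[{"travel":[0.0143,0.0361,-0.004],"rotation":[0,0,-2.35]},{"travel":[0.0128,0.0367,-0.004],"rotation":[0,0,-2.35]},{"travel":[0.0113,0.0372,-0.004],"rotation":[0,0,-2.35]},{"travel":[0.0098,0.0376,-0.004],"rotation":[0,0,-2.35]}]' && python3 -m pendant '[{"travel":[0.0083,0.038,-0.004],"rotation":[0,0,-2.35]},{"travel":[0.0067,0.0383,-0.004],"rotation":[0,0,-2.35]},{"travel":[0.0052,0.0385,-0.004],"rotation":[0,0,-2.35]},{"travel":[0.0036,0.0387,-0.004],"rotation":[0,0,-2.35]},{"travel":[0,0,0],"rotation":[0,0,0]}]' && python3 -m pendant '[{"travel":[0,0,0],"rotation":[0,0,0]},{"travel":[0,0,0],"rotation":[0,0,0]}]'
python3 - <<'E'
from h import *
im=eyes.read_camera('wrist'); cv2.imwrite('pics/w4.png',im)
E
```

```text
time: 12.32
ee_pos: [0.4439, -0.0944, 0.1538]
ee_rot: [180.0, 0.0, 169.3]
force: [0.5, 0.5, -2.3]
gripper_width: 0.0143
gripper_force: 52.2
time: 12.95
ee_pos: [0.4401, 0.0621, 0.1701]
ee_rot: [179.9, 0.1, 178.9]
force: [-1.2, -0.8, -2.6]
gripper_width: 0.0137
gripper_force: 52.2
time: 13.2
ee_pos: [0.4394, 0.0592, 0.1694]
ee_rot: [-180.0, -0.0, 178.6]
force: [0.3, -0.4, -0.9]
gripper_width: 0.0138
gripper_force: 52.2
```

View pics/w4.png

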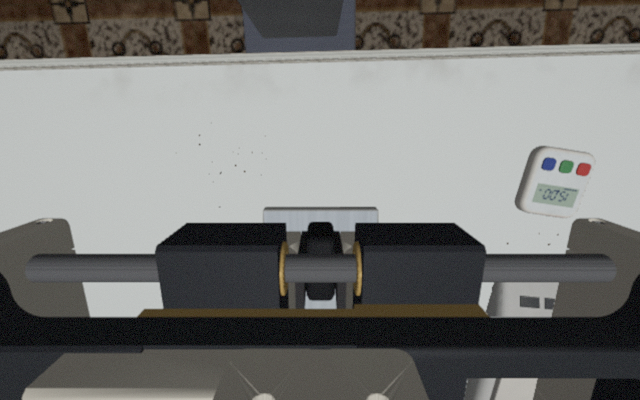

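The carrier is held, with its rear edge at row 208, columns 264–378. The station is hidden behind the gripper, so I'll fix its pose from the fixed cameras.

Run:
```python
from h import *
for c in ['scene','side']: cv2.imwrite(f'pics/{c}5.png',eyes.read_camera(c))
# use the first, unobstructed pictures; overlay predicted deck outline
s=[0.678,0.0605,-1.5]
cs=[]
for c in ['scene','side']:
    im=cv2.imread(f'pics/{c}0.png'); k=eyes.get_calibration(c); f=200/np.tan(np.radians(k['vertical_fov']/2))
    y=np.radians(s[2]); u=[]
    for a,b in [(-.175,.065),(-.175,-.065),(.061,-.065),(.061,.065)]:
        X=np.array([s[0]+a*np.cos(y)-b*np.sin(y),s[1]+a*np.sin(y)+b*np.cos(y),.022]); p=np.array(k['R'])@X+k['t']; u.append([k['cx']+f*p[0]/p[2],k['cy']+f*p[1]/p[2]])
    u=np.array(u); print(c,u.round(1).tolist()); o=u.min(0)-14; o=o.round().astype(int); w=100 if c=='scene' else 133
    o=np.array([u[:,0].mean()-60,u[:,1].mean()-45]).round().astype(int)
    print('origin',o); cr=cv2.resize(im[o[1]:o[1]+90,o[0]:o[0]+120],None,fx=6,fy=6,interpolation=cv2.INTER_CUBIC); cs.append(cr[:, :])
    cv2.imwrite(f'pics/c_{c}.png',cr)
```

```text
scene [[300.4, 252.8], [339.9, 236.9], [293.7, 204.5], [257.0, 216.4]]
origin [238 183]
side [[359.6, 262.2], [360.0, 225.2], [267.9, 221.7], [258.5, 257.9]]
origin [251 197]
```

View pics/c_side.png

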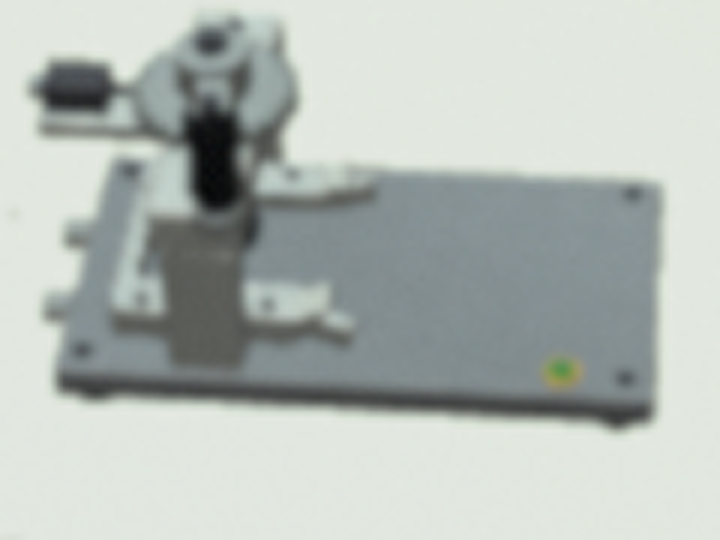

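View pics/c_scene.png

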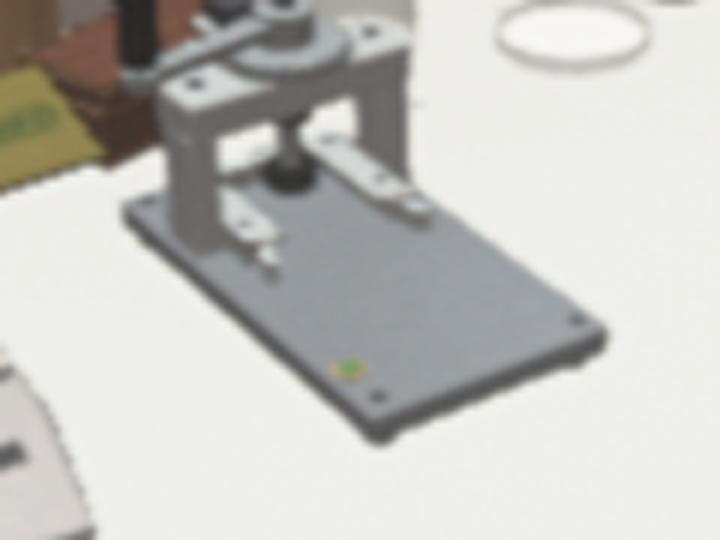

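The side crop shows the deck's top corners at about (653,402), (662,183), (60,377) and (113,160). The scene crop shows them at about (376,418), (605,335) and (127,205). I'll fit the station pose to these corners plus the network points.

Run:
```python
from h import *
from scipy.optimize import least_squares
C={'side':((251,197),{(-.175,.065):(653,402),(-.175,-.065):(662,183),(.061,.065):(60,377),(.061,-.065):(113,160)}),
   'scene':((238,183),{(-.175,.065):(376,418),(-.175,-.065):(605,335),(.061,.065):(127,205)})}
def res(s,cams=('side','scene')):
    r=[];y=np.radians(s[2])
    for c in cams:
        o,d=C[c]; k=eyes.get_calibration(c); f=200/np.tan(np.radians(k['vertical_fov']/2))
        for (a,b),uv in d.items():
            X=np.array([s[0]+a*np.cos(y)-b*np.sin(y),s[1]+a*np.sin(y)+b*np.cos(y),.022]); p=np.array(k['R'])@X+k['t']
            r+=[k['cx']+f*p[0]/p[2]-((uv[0]+.5)/6-.5+o[0]),k['cy']+f*p[1]/p[2]-((uv[1]+.5)/6-.5+o[1])]
    return np.array(r)
for cams in [('side','scene'),('side',),('scene',)]:
    s=least_squares(res,[.678,.06,-1],args=(cams,),x_scale=[.01,.01,1]); print(cams,s.x.round(4),s.fun.round(1))
```

```text
('side', 'scene') [ 0.6751  0.0629 -2.1303] [ 1.1  0.   0.5 -0.8 -1.3 -1.  -0.2 -1.1 -0.8  1.5  1.1 -0.5 -1.9  0.1]
('side',) [ 0.6751  0.0652 -1.8279] [ 1.3  0.4  0.4 -0.4 -1.3 -0.2 -0.5 -0.4]
('scene',) [ 0.6763  0.0583 -3.1526] [-0.8  0.9  1.4 -0.7 -0.6 -0.7]
```

```bash
python3 -c "
from h import *
plan([.470,.0682,.046],178,4)"
```

```text
[-0.0076, 0.0024, 0.0309] [-0.0, -0.0, 0.15]
[-0.0075, 0.0024, 0.0309] [-0.0, -0.0, 0.15]
[-0.0075, 0.0025, 0.0309] [-0.0, -0.0, 0.15]
[-0.0075, 0.0025, 0.0309] [-0.0, -0.0, 0.15]
```

```bash
python3 -m pendant '[{"travel":[-0.0075,0.0025,0.031],"rotation":[0,0,0.15]},{"travel":[-0.0075,0.0025,0.031],"rotation":[0,0,0.15]},{"travel":[-0.0075,0.0025,0.031],"rotation":[0,0,0.15]},{"travel":[-0.0075,0.0025,0.031],"rotation":[0,0,0.15]},{"travel":[0,0,0],"rotation":[0,0,0]}]' && python3 -m pendant '[{"travel":[0,0,0],"rotation":[0,0,0]},{"travel":[0,0,0.001],"rotation":[0,0,0]},{"travel":[0,0,0],"rotation":[0,0,0]}]'
python3 - <<'E'
from h import *
cs=[]
for c,(x,y) in {'side':(251,197),'scene':(238,183)}.items():
    im=eyes.read_camera(c); cv2.imwrite(f'pics/{c}6.png',im)
    cs.append(cv2.resize(im[y:y+90,x:x+130],None,fx=6,fy=300/90*1,interpolation=cv2.INTER_CUBIC) if 0 else cv2.resize(im[y-5:y+70,x:x+150],(600,300),interpolation=cv2.INTER_CUBIC))
    for q in ['carrier','carrier_grip','slot_mouth']:
        print(q,[(round(x['conf'],2),world(c,x['point']).round(4).tolist()) for x in eyes.tip_of(c,q)[:1]])
cv2.imwrite('pics/c6.png',np.vstack(cs))
E
```

```text
time: 13.98
ee_pos: [0.4694, 0.0683, 0.0441]
ee_rot: [-179.9, -0.2, 178.0]
force: [-0.6, 0.6, -2.7]
gripper_width: 0.0138
gripper_force: 52.2
time: 14.35
ee_pos: [0.47, 0.0692, 0.0454]
ee_rot: [180.0, 0.1, 178.1]
force: [-0.1, 0.7, -1.0]
gripper_width: 0.0136
gripper_force: 52.2
carrier [(0.67, [0.5343, 0.0616, 0.0244])]
carrier_grip [(0.73, [0.4693, 0.0677, 0.0454])]
slot_mouth [(0.82, [0.6419, 0.0574, 0.0221])]
carrier [(0.77, [0.534, 0.0643, 0.0272])]
carrier_grip [(0.74, [0.4743, 0.0684, 0.0537])]
slot_mouth [(0.7, [0.6452, 0.0594, 0.0248])]
```

View pics/c6.png

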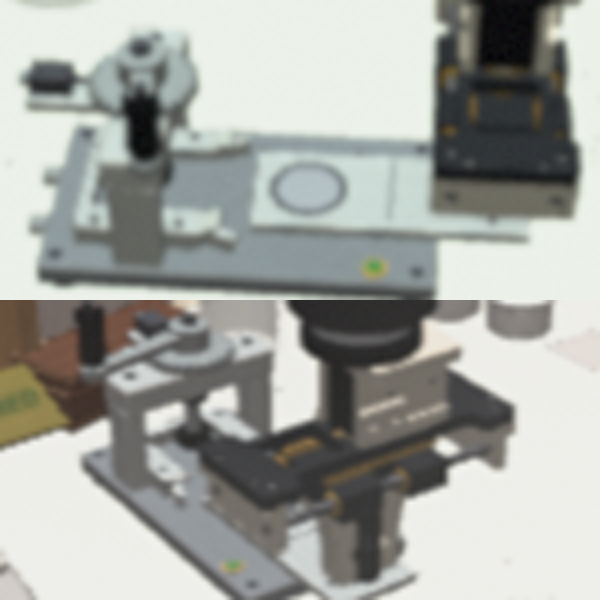

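The side crop shows the carrier's front edge at x≈252, y 152–228. It is centred between the flares at about (245,143) and (225,235), and parallel to them. I'll lower it slightly and begin sliding.

```bash
python3 -m pendant '[{"travel":[0,0,0.0025],"rotation":[0,0,0]},{"travel":[-0.008,0,0],"rotation":[0,0,0]},{"travel":[-0.008,0,0],"rotation":[0,0,0]},{"travel":[-0.006,0,0],"rotation":[0,0,0]},{"travel":[0,0,0],"rotation":[0,0,0]}]' && python3 -m pendant '[{"travel":[-0.005,0,0],"rotation":[0,0,0]},{"travel":[-0.005,0,0],"rotation":[0,0,0]},{"travel":[-0.005,0,0],"rotation":[0,0,0]},{"travel":[0,0,0],"rotation":[0,0,0]}]'
```

```text
time: 15.38
ee_pos: [0.4924, 0.0683, 0.0419]
ee_rot: [-180.0, 0.0, 178.0]
force: [-1.1, 0.2, -2.7]
gripper_width: 0.0135
gripper_force: 52.2
time: 15.88
ee_pos: [0.5073, 0.0679, 0.042]
ee_rot: [180.0, 0.0, 178.1]
force: [0.1, 0.2, -1.6]
gripper_width: 0.0137
gripper_force: 52.2
```

```bash
python3 -m pendant '[{"travel":[-0.005,0,0],"rotation":[0,0,0]},{"travel":[-0.005,0,0],"rotation":[0,0,0]},{"travel":[-0.005,0,0],"rotation":[0,0,0]},{"travel":[0,0,0],"rotation":[0,0,0]}]' && python3 -m pendant '[{"travel":[-0.005,0,0],"rotation":[0,0,0]},{"travel":[-0.005,0,0],"rotation":[0,0,0]},{"travel":[-0.005,0,0],"rotation":[0,0,0]},{"travel":[0,0,0],"rotation":[0,0,0]}]'
```

```text
time: 16.38
ee_pos: [0.5223, 0.0674, 0.042]
ee_rot: [180.0, 0.0, 178.1]
force: [0.2, 0.0, -1.7]
gripper_width: 0.0135
gripper_force: 52.2
time: 16.88
ee_pos: [0.5373, 0.0669, 0.042]
ee_rot: [180.0, 0.0, 178.1]
force: [-0.3, -0.7, -1.3]
gripper_width: 0.0138
gripper_force: 52.2
```

```bash
python3 -m pendant '[{"travel":[-0.005,0,0],"rotation":[0,0,0]},{"travel":[-0.005,0,0],"rotation":[0,0,0]},{"travel":[-0.005,0,0],"rotation":[0,0,0]},{"travel":[-0.005,0,0],"rotation":[0,0,0]},{"travel":[0,0,0],"rotation":[0,0,0]}]' && python3 -m pendant '[{"travel":[-0.003,0,0],"rotation":[0,0,0]},{"travel":[-0.003,0,0],"rotation":[0,0,0]},{"travel":[0,0,0],"rotation":[0,0,0]}]'
```

```text
time: 17.5
ee_pos: [0.5572, 0.0662, 0.042]
ee_rot: [180.0, 0.0, 178.1]
force: [0.7, 0.0, -2.8]
gripper_width: 0.014
gripper_force: 52.2
time: 17.88
ee_pos: [0.5631, 0.066, 0.0421]
ee_rot: [180.0, 0.0, 178.1]
force: [0.5, 0.1, -2.2]
gripper_width: 0.0136
gripper_force: 52.2
```

```bash
python3 -m pendant '[{"travel":[-0.002,0,0],"rotation":[0,0,0]},{"travel":[-0.002,0,0],"rotation":[0,0,0]},{"travel":[0,0,0],"rotation":[0,0,0]}]' && python3 -m pendant '[{"travel":[-0.002,0,0],"rotation":[0,0,0]},{"travel":[-0.001,0,0],"rotation":[0,0,0]},{"travel":[0,0,0],"rotation":[0,0,0]}]'
```

```text
time: 18.25
ee_pos: [0.5661, 0.0657, 0.0418]
ee_rot: [-180.0, -0.1, 178.1]
force: [-4.1, 1.2, -0.1]
gripper_width: 0.0137
gripper_force: 52.3
time: 18.62
ee_pos: [0.5661, 0.0653, 0.0414]
ee_rot: [-179.9, -0.3, 178.0]
force: [-15.2, 5.8, 7.6]
gripper_width: 0.0138
gripper_force: 52.9
```

```bash
python3 -m pendant '[{"travel":[0,0.001,-0.001],"rotation":[0,0,0]},{"travel":[-0.001,0,0],"rotation":[0,0,0]},{"travel":[0,0,0],"rotation":[0,0,0]}]'
python3 - <<'E'
from h import *
cs=[]
for c,(x,y) in {'side':(251,197),'scene':(238,183)}.items():
    im=eyes.read_camera(c); cv2.imwrite(f'pics/{c}7.png',im)
    cs.append(cv2.resize(im[y-5:y+70,x:x+150],(600,300),interpolation=cv2.INTER_CUBIC))
    for q in ['carrier','carrier_grip','slot_mouth','slot_end']:
        print(q,[(round(x['conf'],2),world(c,x['point']).round(4).tolist()) for x in eyes.tip_of(c,q)[:1]])
cv2.imwrite('pics/c7.png',np.vstack(cs))
E
```

```text
time: 19.0
ee_pos: [0.5663, 0.0658, 0.0419]
ee_rot: [-179.9, -0.4, 178.0]
force: [-16.0, 3.6, 4.9]
gripper_width: 0.0134
gripper_force: 52.5
carrier [(0.58, [0.6274, 0.058, 0.0205])]
carrier_grip [(0.71, [0.5633, 0.0653, 0.0404])]
slot_mouth [(0.6, [0.6392, 0.0581, 0.0234])]
slot_end [(0.62, [0.7066, 0.0611, 0.019])]
carrier [(0.62, [0.6298, 0.0604, 0.0265])]
carrier_grip [(0.67, [0.5704, 0.0623, 0.0512])]
slot_mouth [(0.94, [0.6434, 0.0604, 0.0219])]
slot_end []
```

View pics/c7.png

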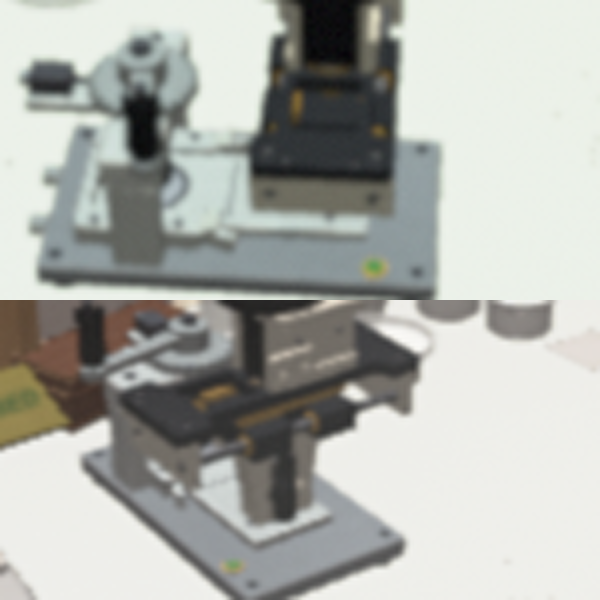

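The carrier's near rear corner is at (368,235) in the side crop. That puts its rear edge about 42 mm in from the deck front (43 expected when home), and it stopped hard against the push, so it is home. I'll relax the push, let go and rise.

```bash
python3 -m pendant '[{"travel":[0.002,0,0],"rotation":[0,0,0]},{"travel":[0,0,0],"rotation":[0,0,0]}]' && python3 -m pendant '[{"travel":[0,0,0],"rotation":[0,0,0]},{"travel":[0,0,0],"rotation":[0,0,0]},{"travel":[0,0,0],"rotation":[0,0,0]},{"travel":[0,0,0],"rotation":[0,0,0]}]' 0.5 && python3 -m pendant '[{"travel":[0,0,-0.02],"rotation":[0,0,0]},{"travel":[0,0,-0.05],"rotation":[0,0,0]},{"travel":[0,0,-0.06],"rotation":[0,0,0]},{"travel":[0,0,-0.06],"rotation":[0,0,0]},{"travel":[0,0,-0.02],"rotation":[0,0,0]}]'
python3 - <<'E'
from h import *
for c in ['side','scene']:
    im=eyes.read_camera(c); cv2.imwrite(f'pics/{c}8.png',im)
    for q in ['carrier','carrier_grip','lever_knob']:
        print(q,[(round(x['conf'],2),world(c,x['point']).round(4).tolist()) for x in eyes.tip_of(c,q)[:1]])
plan([.6645,.1458,.25],-82,10)
E
```

```text
time: 19.75
ee_pos: [0.5663, 0.0661, 0.0422]
ee_rot: [-179.9, -0.2, 178.0]
force: [-6.8, 1.6, -0.3]
gripper_width: 0.014
gripper_force: 52.2
time: 20.25
ee_pos: [0.5692, 0.0668, 0.0432]
ee_rot: [180.0, 0.0, 178.1]
force: [0.3, 0.3, -0.5]
gripper_width: 0.0425
gripper_force: 0.0
time: 20.88
ee_pos: [0.5705, 0.0671, 0.2579]
ee_rot: [179.9, 0.4, 178.1]
force: [-0.5, -0.6, -0.8]
gripper_width: 0.0441
gripper_force: 0.0
carrier [(0.7, [0.6303, 0.06, 0.0203])]
carrier_grip [(0.67, [0.5632, 0.0658, 0.04])]
lever_knob [(0.68, [0.6621, 0.147, 0.1327])]
carrier [(0.66, [0.6303, 0.0597, 0.0223])]
carrier_grip [(0.86, [0.5661, 0.0623, 0.0486])]
lever_knob [(0.6, [0.6657, 0.1455, 0.1326])]
[-0.0093, 0.0082, 0.0001] [0.01, -0.01, -9.99]
[-0.0106, 0.0065, 0.0002] [0.01, -0.01, -9.99]
[-0.0116, 0.0046, 0.0002] [0.01, -0.01, -9.99]
[-0.0122, 0.0025, 0.0002] [0.01, -0.01, -9.99]
[-0.0125, 0.0003, 0.0002] [0.01, -0.01, -9.99]
[-0.0123, -0.0018, 0.0002] [0.01, -0.01, -9.99]
[-0.0118, -0.004, 0.0002] [0.01, -0.01, -9.99]
[-0.0109, -0.0059, 0.0002] [0.01, -0.01, -9.99]
[-0.0097, -0.0078, 0.0002] [0.01, -0.01, -9.99]
[-0.0083, -0.0093, 0.0002] [0.01, -0.01, -9.99]
```

```bash
python3 -m pendant '[{"travel":[-0.0093,0.0082,0],"rotation":[0,0,-10]},{"travel":[-0.0106,0.0065,0],"rotation":[0,0,-10]},{"travel":[-0.0116,0.0046,0],"rotation":[0,0,-10]},{"travel":[-0.0122,0.0025,0],"rotation":[0,0,-10]},{"travel":[-0.0125,0.0003,0],"rotation":[0,0,-10]}]' && python3 -m pendant '[{"travel":[-0.0123,-0.0018,0],"rotation":[0,0,-10]},{"travel":[-0.0118,-0.004,0],"rotation":[0,0,-10]},{"travel":[-0.0109,-0.0059,0],"rotation":[0,0,-10]},{"travel":[-0.0097,-0.0078,0],"rotation":[0,0,-10]},{"travel":[-0.0083,-0.0093,0],"rotation":[0,0,-10]}]' && python3 -m pendant '[{"travel":[0,0,0],"rotation":[0,0,0]},{"travel":[0,0,0],"rotation":[0,0,0]}]'
python3 - <<'E'
from h import *
print(arm.get_obs()['q'].round(1))
po=pose(); im=eyes.read_camera('wrist'); cv2.imwrite('pics/w9.png',im)
for q in ['lever_knob','carrier','lever_axis','slot_mouth']:
    print(q,[(round(x['conf'],2),world('wrist',x['point'],po).round(4).tolist()) for x in eyes.tip_of('wrist',q)[:2]])
E
```

```text
time: 21.9
ee_pos: [0.6169, 0.1066, 0.2519]
ee_rot: [180.0, -0.1, -131.6]
force: [-0.4, 0.8, -0.3]
gripper_width: 0.0438
gripper_force: 0.0
time: 22.52
ee_pos: [0.6649, 0.1462, 0.2517]
ee_rot: [179.9, -0.0, -81.6]
force: [-0.1, -0.6, -0.5]
gripper_width: 0.0439
gripper_force: 0.0
time: 22.78
ee_pos: [0.6643, 0.1458, 0.2523]
ee_rot: [179.9, -0.0, -82.1]
force: [0.2, -0.7, -0.4]
gripper_width: 0.0433
gripper_force: 0.0
[ 28.8  20.6   2.7  -0.  -72.2 -20.9]
lever_knob [(0.71, [0.661, 0.1446, 0.1307])]
carrier [(0.84, [0.624, 0.0634, 0.0228])]
lever_axis [(0.98, [0.6764, 0.0656, 0.128]), (0.31, [0.6782, 0.0607, 0.0038])]
slot_mouth [(0.73, [0.5636, 0.0686, 0.0445])]
```

View pics/w9.png

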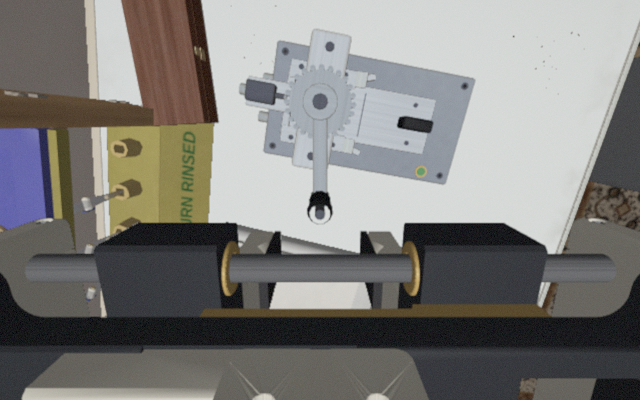

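The wrist view shows the pivot hub at (320,101), the handle top at (319,211) and the carrier lug at (415,125), seated in the slot. The handle lies in line between the fingers.

Run:
```python
from h import *
po=pose()
print('hub',pix2w('wrist',(320,101),.141,po),'knobtop',pix2w('wrist',(319,211),.177,po),'lugtop',pix2w('wrist',(416,125),.058,po))
c=[pix2w('wrist',p,.022,po) for p in [(473,77),(444,184),(284,41),(265,153)]]
print(np.round(c,4)); print([np.degrees(np.arctan2(*(a-b)[1::-1])) for a,b in [(c[2],c[0]),(c[3],c[1])]], 'front mid',(c[0]+c[1])/2)
plan([.6645,.1458,.150],-82,4)
```

```text
hub [0.67478783 0.06264675 0.141     ] knobtop [0.66405311 0.14487755 0.177     ] lugtop [0.56772683 0.06786999 0.058     ]
[[ 0.5027  0.0043  0.022 ]
 [ 0.5055  0.1333  0.022 ]
 [ 0.7255 -0.0032  0.022 ]
 [ 0.7353  0.1257  0.022 ]]
[np.float64(-1.94336927216728), np.float64(-1.8905287042050223)] front mid [0.50407462 0.06881783 0.022     ]
[0.0, 0.0, 0.0258] [-0.0, 0.0, 0.0]
[0.0, 0.0, 0.0258] [-0.0, 0.0, 0.0]
[0.0, 0.0, 0.0258] [-0.0, 0.0, 0.0]
[0.0, 0.0, 0.0258] [-0.0, 0.0, 0.0]
```

```bash
python3 -m pendant '[{"travel":[0,0,0.026],"rotation":[0,0,0]},{"travel":[0,0,0.026],"rotation":[0,0,0]},{"travel":[0,0,0.026],"rotation":[0,0,0]},{"travel":[0,0,0.024],"rotation":[0,0,0]},{"travel":[0,0,0],"rotation":[0,0,0]}]' && python3 -m pendant '[{"travel":[0,0,0],"rotation":[0,0,0]},{"travel":[0,0,0],"rotation":[0,0,0]},{"travel":[0,0,0],"rotation":[0,0,0]},{"travel":[0,0,0],"rotation":[0,0,0]},{"travel":[0,0,0],"rotation":[0,0,0]}]' 1 40
```

```text
time: 23.65
ee_pos: [0.6636, 0.1455, 0.1492]
ee_rot: [179.8, -0.1, -82.0]
force: [0.1, 0.2, 1.4]
gripper_width: 0.0438
gripper_force: 0.0
time: 24.28
ee_pos: [0.6649, 0.1462, 0.152]
ee_rot: [-179.9, 0.0, -81.9]
force: [-3.4, 0.7, 5.8]
gripper_width: 0.0191
gripper_force: 40.0
```

```bash
cat > a.py <<'E'
from h import *
o=arm.get_obs(); p=np.array(o['ee_pos'])[:2]-[.6769,.0620]; a=np.degrees(np.arctan2(p[1],p[0])); t=np.radians(a+90)
f=np.array(o['force']); print('lever',round(a-98.1,2),'r',np.linalg.norm(p).round(4),'Ft',(f[0]*np.cos(t)+f[1]*np.sin(t)).round(1),'Fr',(f[0]*np.cos(t-np.pi/2)+f[1]*np.sin(t-np.pi/2)).round(1),'Fz',f[2].round(1))
E
python3 a.py; python3 -m pendant '[{"travel":[0.0004,0.0074,0],"rotation":[0,0,-5]},{"travel":[0.0004,0.0074,0],"rotation":[0,0,-5]},{"travel":[0,0,0],"rotation":[0,0,0]}]' >/dev/null; python3 a.py;  python3 -m pendant '[{"travel":[0.0004,0.0074,0],"rotation":[0,0,-5]},{"travel":[0,0,0],"rotation":[0,0,0]}]'; python3 a.py
```

```text
lever -0.01 r 0.085 Ft 3.3 Fr 1.1 Fz 5.8
lever 9.3 r 0.0851 Ft -2.8 Fr 1.6 Fz 3.7
time: 24.9
ee_pos: [0.6446, 0.1407, 0.1521]
ee_rot: [-179.8, 0.0, -67.0]
force: [2.0, 3.6, 4.5]
gripper_width: 0.0189
gripper_force: 40.0
lever 14.22 r 0.0851 Ft -3.2 Fr 2.6 Fz 4.5
```

```bash
python3 -m pendant '[{"travel":[0.0004,0.0074,0],"rotation":[0,0,-5]},{"travel":[0.0004,0.0074,0],"rotation":[0,0,-5]},{"travel":[0.0004,0.0074,0],"rotation":[0,0,-5]},{"travel":[0,0,0],"rotation":[0,0,0]}]' >/dev/null; python3 a.py;  python3 -m pendant '[{"travel":[0.0004,0.0074,0],"rotation":[0,0,-5]},{"travel":[0.0004,0.0074,0],"rotation":[0,0,-5]},{"travel":[0.0004,0.0074,0],"rotation":[0,0,-5]},{"travel":[0,0,0],"rotation":[0,0,0]}]' >/dev/null; python3 a.py; python3 -c "
from h import *
print(arm.get_obs()['q'].round(1),arm.get_obs()['time'])"
```

```text
lever 29.28 r 0.0851 Ft -4.9 Fr 6.9 Fz 7.6
lever 44.37 r 0.0851 Ft -5.9 Fr 7.6 Fz 8.3
[ 28.6  19.1 -13.2  -0.1 -57.6  24.5] 25.9
```

```bash
for i in 1; do python3 -m pendant '[{"travel":[0.0004,0.0074,0],"rotation":[0,0,-5]},{"travel":[0.0004,0.0074,0],"rotation":[0,0,-5]},{"travel":[0,0,0],"rotation":[0,0,0]}]' >/dev/null; python3 a.py; python3 -m pendant '[{"travel":[0.0003,0.0059,0],"rotation":[0,0,-4]},{"travel":[0,0,0],"rotation":[0,0,0]},{"travel":[0,0,0],"rotation":[0,0,0]}]'; python3 a.py; done
python3 - <<'E'
from h import *
cs=[]
P=[]
for c,(x,y) in {'side':(251,197),'scene':(238,183)}.items():
    im=eyes.read_camera(c); cv2.imwrite(f'pics/{c}10.png',im)
    cs.append(cv2.resize(im[y-20:y+70,x-15:x+135],(600,300),interpolation=cv2.INTER_CUBIC))
    for q in ['lever_knob','lever_axis','carrier']: print(c,q,[(round(x['conf'],2),world(c,x['point']).round(4).tolist()) for x in eyes.tip_of(c,q)[:1]])
cv2.imwrite('pics/c10.png',np.vstack(cs))
E
```

```text
lever 54.81 r 0.0852 Ft -4.3 Fr 8.8 Fz 10.2
time: 26.65
ee_pos: [0.5986, 0.0956, 0.1519]
ee_rot: [-179.9, 0.1, -23.1]
force: [-5.6, 8.7, 11.3]
gripper_width: 0.0189
gripper_force: 40.0
lever 58.67 r 0.0852 Ft -5.8 Fr 8.6 Fz 11.3
side lever_knob [(0.75, [0.641, 0.0596, 0.0237])]
side lever_axis [(0.56, [0.6792, 0.0615, 0.1269])]
side carrier [(0.55, [0.6293, 0.0572, 0.0206])]
scene lever_knob [(0.39, [0.6015, 0.0948, 0.1347])]
scene lever_axis [(0.66, [0.6749, 0.0628, 0.1285])]
scene carrier [(0.75, [0.6283, 0.0616, 0.0236])]
```

```bash
python3 -m pendant '[{"travel":[0.0001,0.003,0],"rotation":[0,0,-2]},{"travel":[0,0,0],"rotation":[0,0,0]},{"travel":[0,0,0],"rotation":[0,0,0]},{"travel":[0,0,0],"rotation":[0,0,0]}]'; python3 a.py; python3 -m pendant '[{"travel":[0,0,0],"rotation":[0,0,0]},{"travel":[0,0,0],"rotation":[0,0,0]},{"travel":[0,0,0],"rotation":[0,0,0]},{"travel":[0,0,0],"rotation":[0,0,0]}]'>/dev/null; python3 a.py
```

```text
time: 27.55
ee_pos: [0.5977, 0.0934, 0.1519]
ee_rot: [-179.9, 0.0, -21.1]
force: [-5.3, 10.3, 10.4]
gripper_width: 0.0191
gripper_force: 40.0
lever 60.24 r 0.0852 Ft -7.6 Fr 8.8 Fz 10.4
lever 60.22 r 0.0852 Ft -7.8 Fr 9.6 Fz 11.2
```

View pics/c10.png

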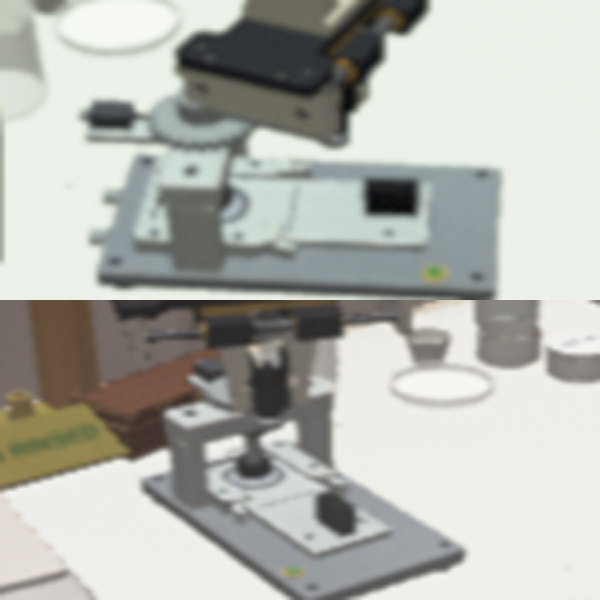

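The probe head is down on the wafer in the seated carrier. The lever holds steady at 60.2°, which is the fourth click, and the gripper still has the handle.

```bash
python3 -c "
from plant import order
print(order.sign_off())"
```

```text
the job is handed in; nothing more can be done
None
```

I handed the job in at about 28 s: the carrier is home in the slot and released, and the gripper is holding the lever at the fourth click (about 60.2° measured); sign-off returned no verdict.

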